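# Spacer bar into the clamping nest

## Robot

A 6-joint arm with a two-finger parallel gripper is mounted at the origin on the work surface. World frame = base frame: x ahead of the robot, y to its left, z up, the work surface at z = 0. Lengths are in m, angles in rad, forces in N, time in s.
With the tool pointing down it reaches from about 0.35 to 0.975 m from the base axis. Payload 4.9 kg.
Tool frame: the origin (TCP) lies on the mounting face of the last link; the fingertips stand 173 mm ahead of it and the grasp point (between the pads) lies 155 mm ahead of it; z points along the fingers, y is the direction in which the jaws open and shut (so a half turn about z gives the same grasp; the last joint's range is limited). The gripper opens to 85 mm and grips with 20 to 120 N. Pads are 22 mm wide; open, the fingers measure 114 mm over their backs; the gripper's body (76 mm by 85 mm) begins 54 mm behind the grasp point. The pads swing forward as they close: fully open they stand 13 mm farther back than shut.
Start: joints at [-1.328, 0.053, 1.613, -0, 1.476, -0.119], TCP at [0.221, -0.585, 0.405] pointing down, gripper open.
Joint ranges: [-3.01, 3.01], [-1.01, 2.22], [0.06, 2.58], [-1.02, 4.17], [0.09, 2.62], [-3.14, 3.14]. Speed limits (rad/s): [2.57, 2.57, 3.14, 3.14, 3.14, 3.14].

## Interface

Orientations are given as a unit quaternion [w, x, y, z].
In Python, from plant import manip gives the robot as it stands.
- The arm moves only by the tool play_rows, never from a script. Its argument "increments" is a list of rows, each an object with "offset": the shift along the tool's x, y, z in mm, a list of three; "twist": the turn about the tool's z in rad; "grip": the opening, from 0 (shut) to 1 (fully open). In form: [{"offset": [dx, dy, dz], "twist": twist, "grip": grip}, ...]. A call has 1 to 5 rows; each row is the pose to reach, as a shift and turn from the pose commanded when the call began, along the tool's axes at that moment; what a row does not reach only later rows make up. A row lasts 1/12 s, in which the tool goes at most 41.7 mm and 7.16 degrees, less where a joint would pass 70% of its speed; a pose out of reach is approached as far as the arm can. A call with a gripper value outside its range is refused whole. The fingers move at their own pace and stop on an object; the grip force is fixed at half the most. Time passes only in rows, so rows that repeat a pose let the fingers close. It gives the time, the measured TCP pose, the force and the opening at its end, in the units of the state.
- manip.state(): the state, without advancing time (a new reading comes with each control period).
- manip.grab_frame(name): name is "scene" or "top"; returns the picture (420x560x3 uint8, blue, green, red); there is no depth.
- manip.get_calibration(name): a dict with "fx", "fy", "cx", "cy" (pixels), "T" (4x4, takes a point from camera to world coordinates). Camera axes: x right, y down, z forward; pixel columns grow to the right and rows downward; lengths in m; the calibration is good to about 2 mm. A picture is of the moment at which its call begins. get_calibration takes no time and is no camera call.
- manip.job_done(): hands the job in, once; it reports no verdict.
Trained networks look in the newest picture that a camera, given by its name, has taken for a name from the list of things; names that differ only in an ending like _2 or _b are one class to them, and where a whole thing is asked for, a point or a joint stands for the part that bears it (a point fixed in the world has none). Each returns a list of dicts, best first, with "p" (0 to 1); they miss things now and then, are a little off and sometimes report something else, mostly with a low value. They report only what shows in the picture. A call takes as long as a camera call. They do not tell look-alikes from the thing itself.
- manip.boxes_of(query, camera): "xyz" ([x, y, z] in m, in the coordinates of the camera as it stood for that picture, good to about 4 mm: the middle of the surface that is visible of it).
- manip.tip_of(query, camera): "xyz" ([x, y, z] in m, in the coordinates of the camera as it stood for that picture, good to about 4 mm: a listed point, or the origin of a listed thing).
The state is a dict: "time": time; "joint_pos": joint angles; "joint_vel": joint speeds; "joint_efforts": joint torques, N m; "tool_pos": TCP position; "tool_rot": TCP orientation; "contact_force": force on the tool from outside, world axes, zero at the start; "ft_torque": the same for the moment, N m; "gripper_width": opening from 0.0 (shut) to 1.0 (fully open).
Only numpy, scipy, OpenCV 4.12 (cv2) and the standard library are available. Lean on these libraries where they do the work, as an engineer would, in place of code of your own. Each camera call takes 0.05 s, during which the arm holds its last target. There are 200 camera calls.

## Task

Tare the clamp-force read-out by pressing its recessed button all the way down with the stylus, then put the stylus back in its stand. Next, slide the steel spacer bar, on its narrow edge and centred, down to the floor of the gap in the one nest where the gap is wide enough (do not force it into the tight ones), let go of it, and push that nest's sliding plate by its lug until the bar sits flush between plate and cheek. Finish while still holding the plate firmly pressed, and leave the other things on the bench alone.

Things in the scene. Friction and masses are not known exactly. Their poses are not given: they have to be found in the camera images.
- readout: Grey clamp-force read-out, fixed box. Front part 60 x 100 mm in plan with its top at z = 40 mm, raised screen part behind it (x +15 to +47 mm) with top at z = 62 mm. Origin on the underside; z up. A 14 mm round recess with the tare button in it opens in the front part's top at x = -15, y = 0 mm.
- tare_button: Spring tare button, white, 12 mm diameter, at the bottom of the recess. Origin: centre of its top face, at rest 5 mm below the recess's mouth, i.e. 35 mm above the bench. It goes straight down 4 mm: 1.5 N to start, 3.5 N fully down, then a hard stop.
- stand: Fixed dark wooden block 60 x 60 x 50 mm with a 14 mm round upright hole through its centre; origin: centre of its underside. The stylus stands in the hole.
- stylus: Aluminium stylus standing upright in the stand. Origin: centre of the underside of its collar (26 mm diameter, 4 mm thick), which rests on the stand's top (50 mm above the bench). Above the collar a round handle, 12 mm diameter, from z = +4 to +56 mm; below it a steel shaft, 8 mm diameter, with a 6 mm tip ending at z = -45 mm. About 50 to 80 g.
- stylus_tip (a point): End of the stylus's tip, 45 mm below its collar's underside.
- spacer: Plain steel spacer bar, 12 mm thick (x), 70 mm long (y), 40 mm tall (z), standing on its narrow edge on the bench near the robot; origin: centre of its underside. About 0.2 to 0.35 kg.
- nest_a: The nest with the wide gap. Nests look alike but for the gap; any order. Fixed base 140 x 84 x 10 mm; origin: centre of its underside, z up. Fixed cheek at its +x end: 16 mm thick, 84 wide, top z = 26 mm, inner face at x = +50 mm. Between cheek and sliding plate an upright gap along y, open at top and both ends, floor z = 10 mm, 16 mm wide at rest.
- plate_a: Sliding plate of nest_a, same axes. Origin: bottom centre of its front face (at the gap). 60 mm wide, top z = +16 mm; at its back a lug to push on (x -80 to -68, top z = +40 mm). Slides only to +x; a spring (3 to 4 N) returns it. At rest at x = 34, z = 10 mm of the nest. With the bar in the gap it moves 4 mm until flush; pushing with about 10 N holds it.
- nest_b: A nest with a tight gap. Nests look alike but for the gap; any order. Fixed base 140 x 84 x 10 mm; origin: centre of its underside, z up. Fixed cheek at its +x end: 16 mm thick, 84 wide, top z = 26 mm, inner face at x = +50 mm. Between cheek and sliding plate an upright gap along y, open at top and both ends, floor z = 10 mm, 10 mm wide at rest.
- plate_b: Sliding plate of nest_b, same axes. Origin: bottom centre of its front face (at the gap). 60 mm wide, top z = +16 mm; at its back a lug to push on (x -80 to -68, top z = +40 mm). Slides only to +x; a spring (3 to 4 N) returns it. At rest at x = 40, z = 10 mm of the nest.
- nest_c: A nest with a tight gap. Nests look alike but for the gap; any order. Fixed base 140 x 84 x 10 mm; origin: centre of its underside, z up. Fixed cheek at its +x end: 16 mm thick, 84 wide, top z = 26 mm, inner face at x = +50 mm. Between cheek and sliding plate an upright gap along y, open at top and both ends, floor z = 10 mm, 8 mm wide at rest.
- plate_c: Sliding plate of nest_c, same axes. Origin: bottom centre of its front face (at the gap). 60 mm wide, top z = +16 mm; at its back a lug to push on (x -80 to -68, top z = +40 mm). Slides only to +x; a spring (3 to 4 N) returns it. At rest at x = 42, z = 10 mm of the nest.
- oil: Bystander: small clear oil bottle, 40 mm diameter, 75 mm tall; loose on the bench, to be left where it is.
- tin: Bystander: small aluminium tin, 38 mm diameter, 28 mm tall; loose on the bench, to be left where it is.
- weight: Bystander: brass weight with a neck, 34 mm diameter, 34 mm tall; loose on the bench, to be left where it is.
- screwdriver: Bystander: screwdriver lying down, 170 mm long; loose on the bench, to be left where it is.
- hammer: Bystander: small hammer lying down; loose on the bench, to be left where it is.
- blank: Bystander: flat steel blank, 66 x 16 x 5 mm; loose on the bench, to be left where it is.
- collar: Bystander: brass collar, 28 mm diameter, 12 mm tall; loose on the bench, to be left where it is.
Things that resemble listed ones, but are neither listed nor needed, are in the scene too. Several things have the shape of the spacer; the one meant has the colours described above.

How it is judged:
On the way, in this order (a step that is already met when the one before it is completed fails the run):
1. tare button pressed down with the stylus (z of tare_button in the frame of readout below 0.0325 m and contact force between stylus and tare_button above 0.5 N and contact force between the fingers and stylus above 0.5 N), for 0.1 s.
2. stylus back upright in its stand and let go (horizontal distance between stylus and stand below 0.008 m and z of stylus in the frame of stand between 0.047 and 0.053 m and angle between stylus's own z axis and vertical below 0.1 rad and contact force between each of the arm, the fingers and stylus below 0.1 N), for 0.2 s.
3. spacer bar down on the floor of the wide gap, let go (x of spacer in the frame of nest_a between 0.038 and 0.0475 m and y of spacer in the frame of nest_a between -0.02 and 0.02 m and z of spacer in the frame of nest_a between 0.007 and 0.0135 m and angle between spacer's own z axis and vertical below 0.2 rad and contact force between the fingers and spacer below 0.1 N), for 0.2 s.
At the end, for the whole second after the job is handed in: Stylus back in its stand, let go. Spacer on the floor of the wide gap, centred within 20 mm, upright and in line within 0.06 rad, flush with cheek and plate within 1 mm, not gripped; the robot still pushes the plate (over 4 N) and the plate presses the bar (over 2 N), all at rest (all of step 2 and x of spacer in the frame of nest_a between 0.038 and 0.0475 m and y of spacer in the frame of nest_a between -0.02 and 0.02 m and z of spacer in the frame of nest_a between 0.007 and 0.0135 m and angle between spacer's own z axis and vertical below 0.2 rad and x of spacer in the frame of nest_a above 0.0425 m and angle between spacer's own z axis and vertical below 0.06 rad and angle between the x axis of spacer and the x axis of nest_a, either way round below 0.06 rad and x of plate_a in the frame of nest_a above 0.037 m and contact force between plate_a and spacer above 2 N and contact force between any of the fingers, the arm and plate_a above 4 N and contact force between the fingers and spacer below 0.5 N and linear speed of each of spacer, plate_a below 0.01 m/s); the arm keeps its last pose, push and grip.
It fails at once if the spacer forced into or onto a tight nest (over 20 N) (contact force between spacer and nest_b above 20 N or contact force between spacer and nest_c above 20 N).
It fails at once if a bystander moved more than 40 mm (distance of any of oil, tin, weight, screwdriver, hammer, blank, collar from where it was at the start of the episode above 0.04 m).
It also fails if it takes over 72 s, if anything falls off the work surface, if the arm or the gripper's body presses on something with over 40 N, if the wrist force passes 120 N, or if a joint passes its speed limit or range.

## Working session

There is one attempt and no reset: what is moved stays moved. The work goes in short steps, Python scripts to look and compute and a tool call to move; the robot and the scene stay as the last step left them, time stands still between calls to the robot, and variables do not carry over. Pictures are saved under pics/ and viewed, about 8 in all and at most 12, crops included, and the job is handed in when it is done.

Besides the shell and the picture viewer there is one more tool, called as name(argument=value, ...) on one line, values as JSON. play_rows: Moves the arm, as the interface text tells. Its arguments: {"type":"object","properties":{"increments":{"type":"array"}},"required":["increments"]}

```bash
ls; mkdir -p pics
cat > h.py <<'E'
from plant import manip
import cv2, numpy as np
def cal(n):
    c=manip.get_calibration(n); return c, np.array(c["T"])
def w(n,p):
    c,T=cal(n); return (T@np.r_[p,1])[:3]
def px(n,P):
    c,T=cal(n); q=np.linalg.inv(T)@np.r_[P,1]; return [c["fx"]*q[0]/q[2]+c["cx"],c["fy"]*q[1]/q[2]+c["cy"]]
def ray(n,u,v,z):
    c,T=cal(n); d=T[:3,:3]@[(u-c["cx"])/c["fx"],(v-c["cy"])/c["fy"],1]; o=T[:3,3]; return o+d*(z-o[2])/d[2]
E
python3 - <<'E'
from h import *
for n in ("top","scene"):
    f=manip.grab_frame(n); cv2.imwrite(f"pics/{n}0.png",f)
    c,T=cal(n); print(n,c["fx"],T.round(3).tolist())
    for q in ["readout","tare_button","stand","stylus","spacer","nest_a","plate_a"]:
        for d in manip.tip_of(q,n): 
            P=w(n,d["xyz"]); print(q,round(d["p"],2),P.round(3),np.round(px(n,P)))
s=manip.state(); print(s)
E
```

```text
pics
top 417.6815829228405 [[-0.111, -0.969, 0.222, 0.305], [-0.994, 0.107, -0.03, 0.022], [0.005, -0.224, -0.975, 1.18], [0.0, 0.0, 0.0, 1.0]]
readout 0.81 [ 0.403 -0.318 -0.002] [388. 256.]
stand 0.75 [0.362 0.266 0.003] [183. 294.]
stylus 0.49 [0.362 0.272 0.053] [176. 293.]
spacer 0.55 [ 0.425 -0.072  0.001] [301. 257.]
spacer 0.5 [ 0.46   0.031 -0.002] [264. 249.]
nest_a 0.95 [ 0.605 -0.019 -0.004] [275. 198.]
nest_a 0.91 [0.588 0.219 0.003] [194. 212.]
nest_a 0.61 [ 0.607 -0.244 -0.001] [352. 190.]
plate_a 0.96 [0.624 0.213 0.012] [195. 199.]
plate_a 0.6 [ 0.638 -0.239  0.011] [349. 179.]
scene 428.556911517615 [[0.448, 0.722, -0.527, 1.12], [0.894, -0.369, 0.255, -0.263], [-0.01, -0.585, -0.811, 0.958], [0.0, 0.0, 0.0, 1.0]]
readout 0.94 [ 0.401 -0.316  0.   ] [154. 225.]
readout 0.51 [0.627 0.212 0.016] [369. 210.]
tare_button 0.74 [ 0.43  -0.062 -0.002] [246. 199.]
tare_button 0.26 [ 0.446  0.205 -0.001] [332. 169.]
tare_button 0.16 [ 0.513 -0.491  0.   ] [ 96. 288.]
stand 0.84 [ 0.362  0.271 -0.002] [337. 143.]
stylus 0.68 [0.364 0.271 0.048] [338. 132.]
spacer 0.75 [ 0.381
[... 483 characters left out ...]
-1.32804060e+00,  5.27091754e-02,  1.61287197e+00,  1.61067419e-05,
        1.47601735e+00, -1.19033033e-01]), 'joint_vel': array([-2.88024596e-04,  3.95195096e-04,  2.90770353e-04, -2.78051185e-03,
        9.49481795e-04,  7.75867829e-05]), 'joint_efforts': array([-8.54459067e-04, -3.93640673e+01, -3.70443249e+01, -9.14143402e-05,
        4.21507957e-04, -7.91220060e-06]), 'tool_pos': array([ 0.22119752, -0.58453712,  0.40471464]), 'tool_rot': array([-3.41065069e-06,  9.83683316e-01,  1.79908684e-01,  7.82133161e-06]), 'contact_force': array([ 0.8659655 ,  0.91263227, -1.51182882]), 'ft_torque': array([-7.24106893e-02, -5.23293844e-02,  4.34484296e-05]), 'gripper_width': 1.0005641349765912}
```

View pics/top0.png

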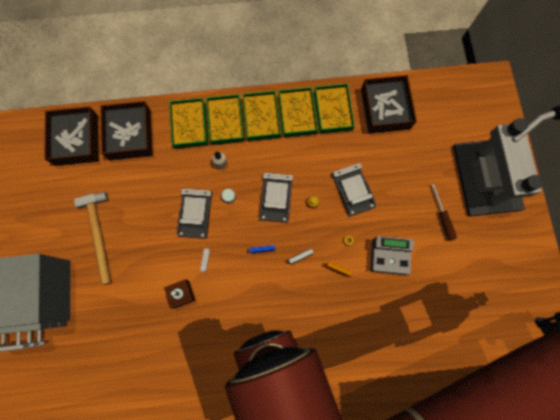

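View pics/scene0.png

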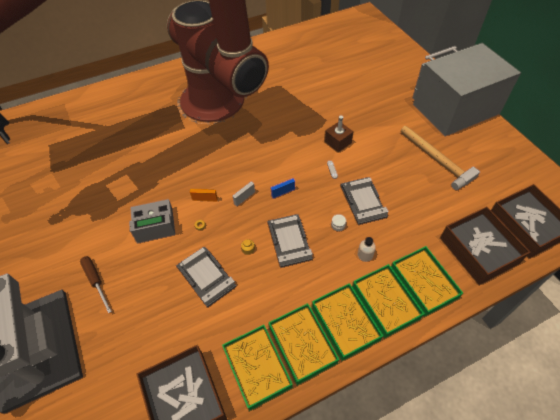

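The pictures show three spacer-shaped things. In the scene view they are orange (204,194), grey (244,193) and blue (283,187). Grey fits "plain steel". The stylus stands at (338,130) and the read-out at (153,222). The three nests are at (205,276), (290,240) and (364,200). I'll confirm the bar and compare the gaps in one enlarged crop.

Run:
```python
from h import *
t=cv2.imread("pics/top0.png"); s=cv2.imread("pics/scene0.png")
def c(im,u,v,r=28): return cv2.resize(im[v-r:v+r,u-r:u+r],(260,260),interpolation=cv2.INTER_CUBIC)
rows=[np.hstack([c(t,195,213),c(t,277,197),c(t,354,189)]),np.hstack([c(s,364,200),c(s,290,240),c(s,206,276)])]
cv2.imwrite("pics/crop1.png",cv2.resize(np.vstack(rows),(780,520)))
rows=[np.hstack([c(t,300,256,24),c(t,392,256,24),c(t,179,294,20)]),np.hstack([c(s,244,193,24),c(s,153,220,24),c(s,338,133,20)])]
cv2.imwrite("pics/crop2.png",np.vstack(rows))
```

```text
(no output)
```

View pics/crop1.png

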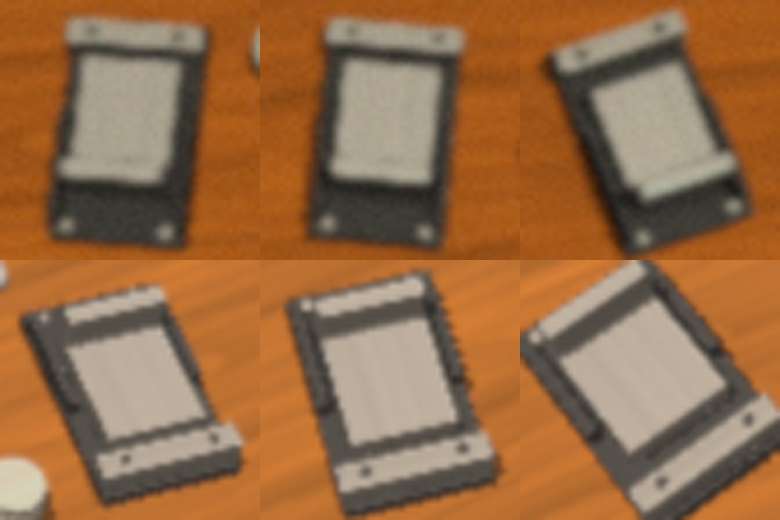

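View pics/crop2.png

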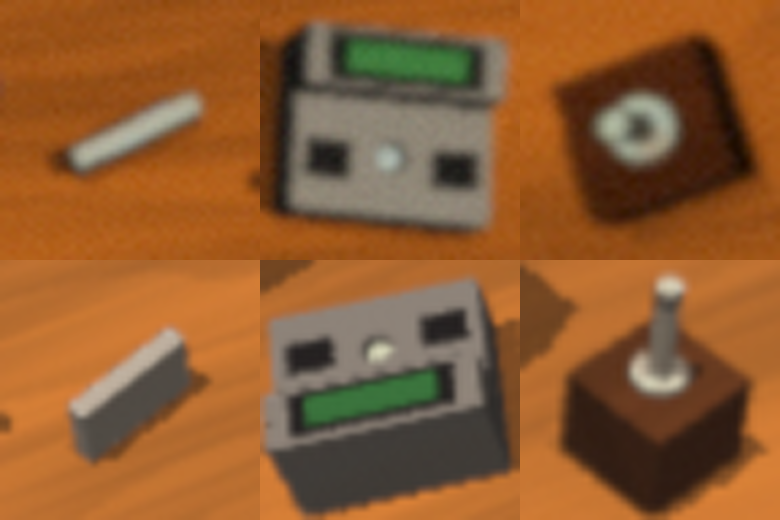

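```bash
cat > fit.py <<'E'
from h import *
from scipy.optimize import minimize
F=[([0,2,6,4],[-1,0,0]),([1,3,7,5],[1,0,0]),([0,1,5,4],[0,-1,0]),([2,3,7,6],[0,1,0]),([4,5,7,6],[0,0,1])]
def bx(x0,x1,y0,y1,z0,z1): return np.array([[x,y,z] for z in(z0,z1) for y in(y0,y1) for x in(x0,x1)])/1000.
def nest(g): p=50-g; return [bx(-70,70,-42,42,0,10),bx(p-68,p,-30,30,10,26),bx(p-80,p-68,-30,30,10,50),bx(50,66,-42,42,10,26)]
def cyl(x,y,r,z,n=24): a=np.linspace(0,2*np.pi,n)[:-1]; return np.c_[x+r*np.cos(a),y+r*np.sin(a),0*a+z]/1000.
SP=[bx(-6,6,-35,35,0,40)]
RO=[bx(-45,15,-50,50,0,40),bx(15,47,-50,50,0,62),cyl(-15,0,7,40)]
ST=[bx(-30,30,-30,30,0,50),cyl(0,0,13,54)]
S=4
class V:
    def __init__(s,n,im,P,r=32):
        c,T=cal(n); s.c=c; s.o=T[:3,3]; s.Ti=np.linalg.inv(T); u,v=np.round(px(n,P)).astype(int)
        s.u0,s.v0=u-r,v-r; k=im[v-r:v+r,u-r:u+r]
        s.k=cv2.resize(k,None,fx=S,fy=S,interpolation=cv2.INTER_CUBIC).astype(float)
    def pix(s,W):
        q=W@s.Ti[:3,:3].T+s.Ti[:3,3]; uv=np.c_[s.c["fx"]*q[:,0]/q[:,2]+s.c["cx"]-s.u0,s.c["fy"]*q[:,1]/q[:,2]+s.c["cy"]-s.v0]
        return (uv+.5)*S-.5
    def lab(s,parts,p,z=0):
        L=np.zeros(s.k.shape[:2],np.uint8); c_,s_=np.cos(p[2]),np.sin(p[2]); R=np.array([[c_,-s_,0],[s_,c_,0],[0,0,1]]); l=0
        for b in parts:
            W=b@R.T+[p[0],p[1],z]; 
            if len(b)!=8: l+=1; cv2.fillPoly(L,[np.round(s.pix(W)*16).astype(int)],l,shift=4); continue
            uv=s.pix(W)
            for i,n in F:
                l+=1
                if (R@n)@(s.o-W[i[0]])>0: cv2.fillPoly(L,[np.round(uv[i]*16).astype(int)],l,shift=4)
        return L
    def cost(s,parts,p,z=0):
        L=s.lab(parts,p,z).ravel(); n=np.bincount(L,minlength=40); K=s.k.reshape(-1,3); C=0
        for j in range(3):
            a=np.bincount(L,K[:,j],minlength=40); C+=(K[:,j]**2).sum()-(a**2/np.maximum(n,1)).sum()
        return C/L.size
def fit(parts,p0,ims,z=0,r=32,cams=("top","scene")):
    vs=[V(n,ims[n],[p0[0],p0[1],z+.02],r) for n in cams]; f=lambda p:sum(v.cost(parts,p,z) for v in vs); best=None
    for dy in (-.12,0,.12):
        q=np.array(p0)+[0,0,dy]; sim=np.array([q,q+[.006,0,0],q+[0,.006,0],q+[0,0,.1]])
        m=minimize(f,q,method="Nelder-Mead",options=dict(initial_simplex=sim,xatol=1e-4,fatol=1e-3))
        if best is None or m.fun<best.fun: best=m
    return best.x.round(4),round(best.fun,1)
E
cat > runfit.py <<'E'
from fit import *
ims={n:cv2.imread(f"pics/{n}0.png") for n in ("top","scene")}
for cams in (("top","scene"),("top",),("scene",)):
    print(cams)
    for p0 in ([.588,.219,-.05],[.606,-.019,-.05],[.606,-.245,.3]):
        print("nest",[(g,*fit(nest(g),p0,ims,cams=cams)) for g in (8,10,16)])
    print("spacer",fit(SP,[.429,-.066,.4],ims,r=20,cams=cams))
    print("readout",fit(RO,[.402,-.317,-.05],ims,r=30,cams=cams))
    print("stand",fit(ST,[.362,.270,.35],ims,r=22,cams=cams))
E
time python3 runfit.py
```

```text
('top', 'scene')
nest [(8, array([ 0.5857,  0.2198, -0.1857]), np.float64(2208.5)), (10, array([ 0.5864,  0.2201, -0.1829]), np.float64(2193.6)), (16, array([ 0.5865,  0.2201, -0.1856]), np.float64(2543.1))]
nest [(8, array([ 0.6054, -0.0172, -0.2075]), np.float64(1314.5)), (10, array([ 0.6063, -0.0171, -0.2019]), np.float64(1185.4)), (16, array([ 0.6071, -0.0172, -0.2056]), np.float64(1455.1))]
nest [(8, array([ 0.5989, -0.2465,  0.2281]), np.float64(2403.3)), (10, array([ 0.6007, -0.2457,  0.2218]), np.float64(2110.8)), (16, array([ 0.6049, -0.245 ,  0.2317]), np.float64(1260.9))]
spacer (array([ 0.4271, -0.0662,  0.322 ]), np.float64(832.0))
readout (array([ 0.3992, -0.3125, -0.1962]), np.float64(2631.4))
stand (array([0.3622, 0.272 , 0.2265]), np.float64(2025.2))
('top',)
nest [(8, array([ 0.5848,  0.2182, -0.1827]), np.float64(494.5)), (10, array([ 0.5862,  0.218 , -0.186 ]), np.float64(498.0)), (16, array([ 0.5898,  0.2174, -0.1818]), np.float64(705.5))]
nest [(8, array([ 0.6051, -0.0192, -0.2078]), np.float64(448.5)), (10, array([ 0.606 , -0.019 , -0.2115]), np.float64(420.1))
[... 548 characters left out ...]
.1847]), np.float64(1541.8)), (16, array([ 0.5859,  0.2219, -0.1898]), np.float64(1611.6))]
nest [(8, array([ 0.6057, -0.0156, -0.2054]), np.float64(689.7)), (10, array([ 0.6067, -0.016 , -0.2114]), np.float64(616.0)), (16, array([ 0.6069, -0.0158, -0.2044]), np.float64(662.0))]
nest [(8, array([ 0.5977, -0.2451,  0.2329]), np.float64(1427.6)), (10, array([ 0.6   , -0.2452,  0.2332]), np.float64(1277.0)), (16, array([ 0.605 , -0.244 ,  0.2278]), np.float64(633.7))]
spacer (array([ 0.4276, -0.0651,  0.3263]), np.float64(393.1))
readout (array([ 0.3996, -0.3118, -0.1951]), np.float64(1417.1))
stand (array([0.3626, 0.2729, 0.2396]), np.float64(1136.6))
real	0m41.982s
user	0m41.398s
sys	0m0.322s
```

The gap fit settles it. The wide nest is the right-hand one, at (0.605, -0.2455) with yaw 0.23: cost 1261 against 2111 and above for the other gaps. The other two fit best at 8 to 10 mm. The grey bar is at (0.427, -0.0665) with yaw 0.325. Now I'll plan the route to the stylus.

```bash
cat > plan.py <<'E'
from h import *
def pose():
    s=manip.state(); q=s["tool_rot"]; return np.array(s["tool_pos"]), 2*np.arctan2(q[2],q[1]), s
def plan(wps,p=None,psi=None):
    if p is None: p,psi,_=pose()
    print("from",np.round(p,4),round(psi,4))
    for x,y,z,a in wps:
        d=np.array([x,y,z])-p; c,s=np.cos(psi),np.sin(psi)
        print("offset",np.round([1e3*(d[0]*c+d[1]*s),1e3*(d[0]*s-d[1]*c),-1e3*d[2]],1),"twist",round(psi-a,4)); p=np.array([x,y,z]); psi=a
E
python3 -c "
from plan import *
plan([(.36,-.49,.405,.85),(.43,-.34,.405,1.33),(.46,-.17,.405,1.8),(.46,0,.405,1.8),(.43,.16,.405,1.8),(.362,.271,.36,1.8)])"
```

```text
from [ 0.2212 -0.5845  0.4047] 0.3618
offset [163.3 -39.3  -0.3] twist -0.4882
offset [158.9 -46.4  -0. ] twist -0.48
offset [172.2 -11.4  -0. ] twist -0.47
offset [165.6  38.6  -0. ] twist 0.0
offset [162.6   7.1  -0. ] twist 0.0
offset [123.5 -41.   45. ] twist 0.0
```

play_rows(increments=[{"offset": [163, -39, 0], "twist": -0.488, "grip": 1}, {"offset": [163, -39, 0], "twist": -0.488, "grip": 1}, {"offset": [163, -39, 0], "twist": -0.488, "grip": 1}, {"offset": [163, -39, 0], "twist": -0.488, "grip": 1}, {"offset": [163, -39, 0], "twist": -0.488, "grip": 1}])

```text
time: 1.22
tool_pos: [0.3643, -0.4867, 0.4049]
tool_rot: [-0.0, 0.909, 0.417, 0.002]
contact_force: [-0.9, -0.1, 0.5]
gripper_width: 0.999
```

play_rows(increments=[{"offset": [159, -46, 0], "twist": -0.48, "grip": 1}, {"offset": [159, -46, 0], "twist": -0.48, "grip": 1}, {"offset": [159, -46, 0], "twist": -0.48, "grip": 1}, {"offset": [159, -46, 0], "twist": -0.48, "grip": 1}, {"offset": [159, -46, 0], "twist": -0.48, "grip": 1}])

```text
time: 1.63
tool_pos: [0.4322, -0.3359, 0.4048]
tool_rot: [-0.0, 0.784, 0.62, 0.001]
contact_force: [0.0, -0.4, -0.1]
gripper_width: 0.999
```

play_rows(increments=[{"offset": [172, -11, 0], "twist": -0.47, "grip": 0.8}, {"offset": [172, -11, 0], "twist": -0.47, "grip": 0.8}, {"offset": [172, -11, 0], "twist": -0.47, "grip": 0.8}, {"offset": [172, -11, 0], "twist": -0.47, "grip": 0.8}, {"offset": [172, -11, 0], "twist": -0.47, "grip": 0.8}])

```text
time: 2.05
tool_pos: [0.4609, -0.167, 0.4049]
tool_rot: [-0.0, 0.619, 0.785, 0.001]
contact_force: [0.2, -0.4, 0.2]
gripper_width: 0.799
```

play_rows(increments=[{"offset": [166, 39, 0], "twist": 0, "grip": 0.6}, {"offset": [166, 39, 0], "twist": 0, "grip": 0.6}, {"offset": [166, 39, 0], "twist": 0, "grip": 0.6}, {"offset": [166, 39, 0], "twist": 0, "grip": 0.6}, {"offset": [166, 39, 0], "twist": 0, "grip": 0.6}])

```text
time: 2.47
tool_pos: [0.4606, 0.0035, 0.405]
tool_rot: [-0.0, 0.62, 0.785, 0.001]
contact_force: [0.0, -1.5, -0.2]
gripper_width: 0.6
```

play_rows(increments=[{"offset": [163, 7, 0], "twist": 0, "grip": 0.6}, {"offset": [163, 7, 0], "twist": 0, "grip": 0.6}, {"offset": [163, 7, 0], "twist": 0, "grip": 0.6}, {"offset": [163, 7, 0], "twist": 0, "grip": 0.6}, {"offset": [163, 7, 0], "twist": 0, "grip": 0.6}])

```text
time: 2.88
tool_pos: [0.4299, 0.1636, 0.405]
tool_rot: [-0.001, 0.62, 0.785, 0.001]
contact_force: [-0.1, -0.5, 0.3]
gripper_width: 0.6
```

play_rows(increments=[{"offset": [123, -41, 45], "twist": 0, "grip": 0.6}, {"offset": [123, -41, 45], "twist": 0, "grip": 0.6}, {"offset": [123, -41, 45], "twist": 0, "grip": 0.6}, {"offset": [123, -41, 45], "twist": 0, "grip": 0.6}, {"offset": [123, -41, 45], "twist": 0, "grip": 0.6}])

```text
time: 3.3
tool_pos: [0.362, 0.2711, 0.358]
tool_rot: [-0.001, 0.621, 0.784, -0.001]
contact_force: [-0.3, -1.5, 0.3]
gripper_width: 0.6
```

```bash
python3 -c "
from plan import *
plan([(.362,.271,.24,1.8)]); s=manip.state(); print(s['time'],s['gripper_width'],s['contact_force'].round(2),s['joint_pos'].round(2))"
```

```text
from [0.362  0.2711 0.358 ] 1.8018
offset [-1.00e-01 -0.00e+00  1.18e+02] twist 0.0018
3.3 0.5995449382724227 [-0.28 -1.54  0.29] [ 0.48 -0.35  2.05 -0.    1.44  0.25]
```

play_rows(increments=[{"offset": [0, 0, 35], "twist": 0, "grip": 0.6}, {"offset": [0, 0, 70], "twist": 0, "grip": 0.6}, {"offset": [0, 0, 100], "twist": 0, "grip": 0.6}, {"offset": [0, 0, 118], "twist": 0, "grip": 0.6}, {"offset": [0, 0, 118], "twist": 0, "grip": 0.6}])

```text
time: 3.72
tool_pos: [0.3625, 0.2681, 0.2375]
tool_rot: [-0.001, 0.623, 0.782, -0.004]
contact_force: [0.5, 1.1, -0.1]
gripper_width: 0.603
```

play_rows(increments=[{"offset": [0, 0, 0], "twist": 0, "grip": 0}, {"offset": [0, 0, 0], "twist": 0, "grip": 0}, {"offset": [0, 0, 0], "twist": 0, "grip": 0}, {"offset": [0, 0, 0], "twist": 0, "grip": 0}, {"offset": [0, 0, 0], "twist": 0, "grip": 0}])

```text
time: 4.13
tool_pos: [0.364, 0.2707, 0.244]
tool_rot: [0.001, 0.622, 0.783, 0.002]
contact_force: [1.4, -1.1, 5.2]
gripper_width: 0.125
```

```bash
python3 -c "
from plan import *
p,a,s=pose();print(p.round(4),a,s['gripper_width'],s['contact_force'].round(2))
for n in ('top','scene'):
  f=manip.grab_frame(n); cv2.imwrite(f'pics/{n}1.png',f)
u=[cv2.resize(cv2.imread(f'pics/{n}1.png')[v-45:v+45,x-45:x+45],(380,380),interpolation=2) for n,x,v in (('top',179,285),('scene',338,125))]
cv2.imwrite('pics/g1.png',np.hstack(u))
"
```

```text
[0.364  0.2707 0.244 ] 1.7997389074762653 0.12540559851566097 [ 1.41 -1.13  5.18]
```

View pics/g1.png

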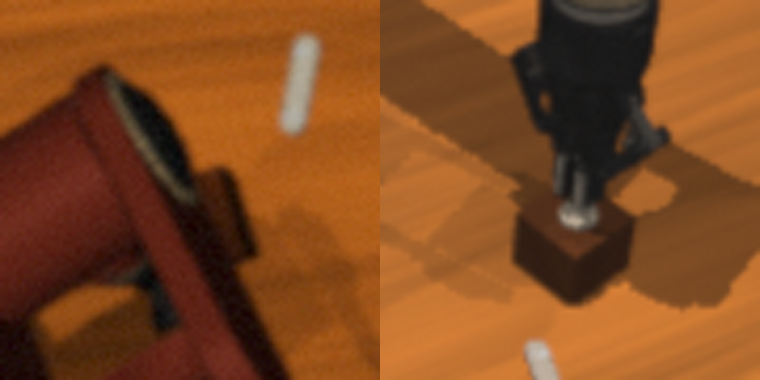

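The stylus handle is gripped, with the collar visible just below the fingers at (580,215) of the crop. I'll let it settle, then lift.

play_rows(increments=[{"offset": [0, 0, 0], "twist": 0, "grip": 0}, {"offset": [0, 0, 0], "twist": 0, "grip": 0}, {"offset": [0, 0, 0], "twist": 0, "grip": 0}])

```text
time: 4.48
tool_pos: [0.3639, 0.2708, 0.2439]
tool_rot: [0.001, 0.622, 0.783, 0.002]
contact_force: [1.2, -2.3, 7.3]
gripper_width: 0.122
```

play_rows(increments=[{"offset": [0, 0, -10], "twist": 0, "grip": 0}, {"offset": [0, 0, -40], "twist": 0, "grip": 0}, {"offset": [0, 0, -70], "twist": 0, "grip": 0}, {"offset": [0, 0, -100], "twist": 0, "grip": 0}, {"offset": [0, 0, -100], "twist": 0, "grip": 0}])

```text
time: 4.9
tool_pos: [0.3642, 0.2714, 0.3493]
tool_rot: [0.002, 0.622, 0.783, 0.006]
contact_force: [1.7, 0.4, 0.4]
gripper_width: 0.121
```

```bash
python3 -c "
from plan import *
p,a,s=pose();print(s['gripper_width'],s['contact_force'].round(2))
plan([(.43,.14,.34,1.8),(.46,-.02,.34,1.8),(.44,-.18,.34,1.8),(.3846,-.3106,.34,1.8),(.3846,-.3106,.285,1.8)])"
```

```text
0.12068257273059636 [1.7  0.44 0.4 ]
from [0.3642 0.2714 0.3493] 1.8002
offset [-142.9   34.2    9.3] twist 0.0002
offset [-162.6   -7.1   -0. ] twist 0.0
offset [-151.3  -55.8   -0. ] twist 0.0
offset [-114.6  -83.6   -0. ] twist 0.0
offset [ 0.  0. 55.] twist 0.0
```

play_rows(increments=[{"offset": [-143, 34, 9], "twist": 0, "grip": 0}, {"offset": [-143, 34, 9], "twist": 0, "grip": 0}, {"offset": [-143, 34, 9], "twist": 0, "grip": 0}, {"offset": [-143, 34, 9], "twist": 0, "grip": 0}, {"offset": [-143, 34, 9], "twist": 0, "grip": 0}])

```text
time: 5.32
tool_pos: [0.4294, 0.136, 0.3325]
tool_rot: [0.0, 0.624, 0.782, -0.001]
contact_force: [-0.4, -0.0, -1.2]
gripper_width: 0.121
```

play_rows(increments=[{"offset": [-163, -7, 0], "twist": 0, "grip": 0}, {"offset": [-163, -7, 0], "twist": 0, "grip": 0}, {"offset": [-163, -7, 0], "twist": 0, "grip": 0}, {"offset": [-163, -7, 0], "twist": 0, "grip": 0}, {"offset": [-163, -7, 0], "twist": 0, "grip": 0}])

```text
time: 5.73
tool_pos: [0.4591, -0.0257, 0.3331]
tool_rot: [0.001, 0.624, 0.781, -0.001]
contact_force: [-0.5, 0.5, -1.9]
gripper_width: 0.121
```

play_rows(increments=[{"offset": [-151, -56, 0], "twist": 0, "grip": 0}, {"offset": [-151, -56, 0], "twist": 0, "grip": 0}, {"offset": [-151, -56, 0], "twist": 0, "grip": 0}, {"offset": [-151, -56, 0], "twist": 0, "grip": 0}, {"offset": [-151, -56, 0], "twist": 0, "grip": 0}])

```text
time: 6.15
tool_pos: [0.4377, -0.185, 0.3331]
tool_rot: [0.001, 0.624, 0.782, -0.001]
contact_force: [0.1, 0.7, 0.2]
gripper_width: 0.121
```

play_rows(increments=[{"offset": [-115, -84, 0], "twist": 0, "grip": 0}, {"offset": [-115, -84, 0], "twist": 0, "grip": 0}, {"offset": [-115, -84, 0], "twist": 0, "grip": 0}, {"offset": [-115, -84, 0], "twist": 0, "grip": 0}, {"offset": [-115, -84, 0], "twist": 0, "grip": 0}])

```text
time: 6.57
tool_pos: [0.3818, -0.3141, 0.3328]
tool_rot: [-0.0, 0.623, 0.782, -0.0]
contact_force: [0.6, 0.1, -0.6]
gripper_width: 0.12
```

play_rows(increments=[{"offset": [0, 0, 45], "twist": 0, "grip": 0}, {"offset": [0, 0, 45], "twist": 0, "grip": 0}, {"offset": [0, 0, 45], "twist": 0, "grip": 0}, {"offset": [0, 0, 45], "twist": 0, "grip": 0}, {"offset": [0, 0, 45], "twist": 0, "grip": 0}])

```text
time: 6.98
tool_pos: [0.3836, -0.3118, 0.2893]
tool_rot: [0.001, 0.621, 0.784, -0.0]
contact_force: [0.1, 1.0, -1.0]
gripper_width: 0.117
```

```bash
python3 -c "
from plan import *
p,a,s=pose();print(s['gripper_width'],s['contact_force'].round(2),s['time'])
plan([(.3846,-.3106,.27,1.8)])
im=[]
for n in ('top','scene'):
  f=manip.grab_frame(n); cv2.imwrite(f'pics/{n}2.png',f)
  for d in manip.tip_of('stylus_tip',n)+manip.tip_of('stylus',n): print(n,d['p'],w(n,d['xyz']).round(4))
  P=[.3846,-.3106,.04]; x,v=px(n,P); print(n,x,v); x=int(x);v=int(v)-8
  im.append(cv2.resize(f[v-30:v+30,x-30:x+30],(390,390),interpolation=2))
cv2.imwrite('pics/g2.png',np.hstack(im))
"
```

```text
0.11723027702170251 [ 0.07  1.01 -1.01] 6.9833
from [ 0.3836 -0.3118  0.2893] 1.8012
offset [ 1.   1.3 19.3] twist 0.0012
top 0.3 [ 0.4033 -0.3145 -0.003 ]
top 0.16 [ 0.541   0.4977 -0.0041]
top 390.86893066970714 261.01939498329693
scene 0.42 [ 0.383  -0.3101  0.0511]
scene 0.53 [ 0.3819 -0.3107  0.0932]
scene 149.93544303731983 211.57946786150725
```

View pics/g2.png

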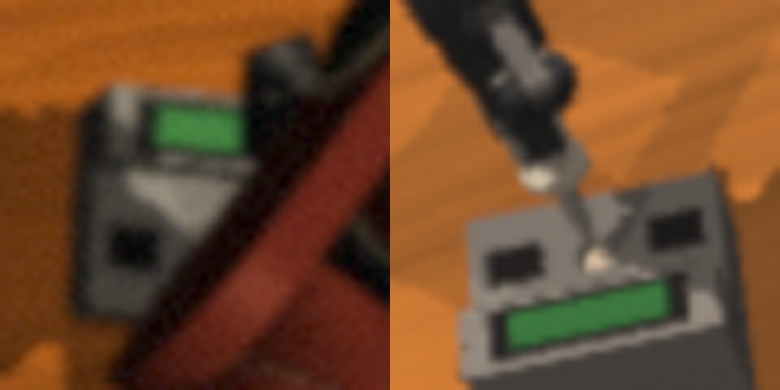

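The stylus tip hangs right above the white button, at about (590,245) in the scene crop. Tip height is about 0.050 m. I'll go down in steps.

play_rows(increments=[{"offset": [1, 1, 6], "twist": 0, "grip": 0}, {"offset": [1, 1, 12], "twist": 0, "grip": 0}, {"offset": [1, 1, 17], "twist": 0, "grip": 0}, {"offset": [1, 1, 19], "twist": 0, "grip": 0}, {"offset": [1, 1, 20], "twist": 0, "grip": 0}])

```text
time: 7.7
tool_pos: [0.3839, -0.3117, 0.2694]
tool_rot: [0.0, 0.622, 0.783, -0.0]
contact_force: [-2.7, 2.8, 14.2]
gripper_width: 0.122
```

play_rows(increments=[{"offset": [0, 0, 1], "twist": 0, "grip": 0}, {"offset": [0, 0, 2], "twist": 0, "grip": 0}, {"offset": [0, 0, 2], "twist": 0, "grip": 0}, {"offset": [0, 0, 2], "twist": 0, "grip": 0}])

```text
time: 8.03
tool_pos: [0.3842, -0.312, 0.2692]
tool_rot: [0.001, 0.622, 0.783, -0.0]
contact_force: [-4.4, 4.2, 16.7]
gripper_width: 0.12
```

Hard stop reached: about 15 N with the tip near z = 0.030. Now I'll retract and go back to the stand.

play_rows(increments=[{"offset": [0, 0, -30], "twist": 0, "grip": 0}, {"offset": [0, 0, -65], "twist": 0, "grip": 0}, {"offset": [0, 0, -75], "twist": 0, "grip": 0}, {"offset": [0, 0, -75], "twist": 0, "grip": 0}, {"offset": [0, 0, -75], "twist": 0, "grip": 0}])

```text
time: 8.45
tool_pos: [0.3834, -0.3111, 0.3402]
tool_rot: [-0.0, 0.622, 0.783, -0.0]
contact_force: [-0.6, -0.0, -0.3]
gripper_width: 0.122
```

```bash
python3 -c "
from plan import *
p,a,s=pose();print(s['gripper_width'],s['contact_force'].round(2),s['time'])
plan([(.44,-.18,.345,1.8),(.46,-.02,.345,1.8),(.43,.14,.345,1.8),(.364,.271,.345,1.8)])
f=manip.grab_frame('scene')
for d in manip.tip_of('stylus_tip','scene')+manip.tip_of('stylus','scene'): print(d['p'],w('scene',d['xyz']).round(4))
"
```

```text
0.12227017550513317 [-0.56 -0.03 -0.25] 8.45
from [ 0.3834 -0.3111  0.3402] 1.7997
offset [114.8  84.9  -4.8] twist -0.0003
offset [151.3  55.8  -0. ] twist 0.0
offset [162.6   7.1  -0. ] twist 0.0
offset [142.6 -34.5  -0. ] twist 0.0
0.62 [0.6265 0.1249 0.0014]
0.48 [ 0.3843 -0.3053  0.1008]
0.6 [ 0.3832 -0.309   0.1454]
```

play_rows(increments=[{"offset": [115, 85, -5], "twist": 0, "grip": 0}, {"offset": [115, 85, -5], "twist": 0, "grip": 0}, {"offset": [115, 85, -5], "twist": 0, "grip": 0}, {"offset": [115, 85, -5], "twist": 0, "grip": 0}, {"offset": [115, 85, -5], "twist": 0, "grip": 0}])

```text
time: 9.02
tool_pos: [0.4406, -0.1767, 0.3437]
tool_rot: [-0.002, 0.62, 0.785, 0.0]
contact_force: [0.4, -0.8, -1.4]
gripper_width: 0.12
```

play_rows(increments=[{"offset": [151, 56, 0], "twist": 0, "grip": 0}, {"offset": [151, 56, 0], "twist": 0, "grip": 0}, {"offset": [151, 56, 0], "twist": 0, "grip": 0}, {"offset": [151, 56, 0], "twist": 0, "grip": 0}, {"offset": [151, 56, 0], "twist": 0, "grip": 0}])

```text
time: 9.43
tool_pos: [0.4601, -0.0161, 0.344]
tool_rot: [-0.002, 0.619, 0.785, 0.0]
contact_force: [-0.3, -0.2, -1.0]
gripper_width: 0.124
```

play_rows(increments=[{"offset": [163, 7, 0], "twist": 0, "grip": 0}, {"offset": [163, 7, 0], "twist": 0, "grip": 0}, {"offset": [163, 7, 0], "twist": 0, "grip": 0}, {"offset": [163, 7, 0], "twist": 0, "grip": 0}, {"offset": [163, 7, 0], "twist": 0, "grip": 0}])

```text
time: 9.85
tool_pos: [0.4287, 0.144, 0.3442]
tool_rot: [-0.002, 0.619, 0.785, -0.0]
contact_force: [0.3, 0.1, -0.8]
gripper_width: 0.123
```

play_rows(increments=[{"offset": [143, -34, 0], "twist": 0, "grip": 0}, {"offset": [143, -34, 0], "twist": 0, "grip": 0}, {"offset": [143, -34, 0], "twist": 0, "grip": 0}, {"offset": [143, -34, 0], "twist": 0, "grip": 0}, {"offset": [143, -34, 0], "twist": 0, "grip": 0}])

```text
time: 10.27
tool_pos: [0.3634, 0.2735, 0.3443]
tool_rot: [-0.001, 0.62, 0.784, -0.001]
contact_force: [0.7, -0.3, -1.3]
gripper_width: 0.121
```

play_rows(increments=[{"offset": [0, 0, 20], "twist": 0, "grip": 0}, {"offset": [0, 0, 40], "twist": 0, "grip": 0}, {"offset": [0, 0, 45], "twist": 0, "grip": 0}, {"offset": [0, 0, 45], "twist": 0, "grip": 0}, {"offset": [0, 0, 45], "twist": 0, "grip": 0}])

```text
time: 10.68
tool_pos: [0.3652, 0.271, 0.3004]
tool_rot: [-0.0, 0.622, 0.783, -0.001]
contact_force: [-0.2, -0.3, -0.2]
gripper_width: 0.121
```

```bash
python3 -c "
from plan import *
p,a,s=pose();print(s['gripper_width'],s['contact_force'].round(2),s['time'])
plan([(.3639,.2708,.244,1.8)])
f=manip.grab_frame('scene')
for d in manip.tip_of('stylus_tip','scene')+manip.tip_of('stylus','scene'): print(d['p'],w('scene',d['xyz']).round(4))
"
```

```text
0.12091949200724639 [-0.22 -0.35 -0.21] 10.6833
from [0.3652 0.271  0.3004] 1.7983
offset [ 0.1 -1.3 56.4] twist -0.0017
0.55 [0.363  0.2738 0.0616]
0.58 [0.3662 0.2735 0.1069]
0.3 [ 0.6072 -0.0175 -0.001 ]
```

play_rows(increments=[{"offset": [0, -1, 10], "twist": 0, "grip": 0}, {"offset": [0, -1, 22], "twist": 0, "grip": 0}, {"offset": [0, -1, 34], "twist": 0, "grip": 0}, {"offset": [0, -1, 44], "twist": 0, "grip": 0}, {"offset": [0, -1, 50], "twist": 0, "grip": 0}])

```text
time: 11.25
tool_pos: [0.3628, 0.2713, 0.248]
tool_rot: [-0.001, 0.622, 0.783, -0.002]
contact_force: [-0.9, -0.2, -1.5]
gripper_width: 0.12
```

play_rows(increments=[{"offset": [0, 0, 2], "twist": 0, "grip": 0}, {"offset": [0, 0, 4], "twist": 0, "grip": 0}, {"offset": [0, 0, 5], "twist": 0, "grip": 0}, {"offset": [0, 0, 5], "twist": 0, "grip": 0}])

```text
time: 11.58
tool_pos: [0.3638, 0.2717, 0.2459]
tool_rot: [0.0, 0.622, 0.783, 0.0]
contact_force: [0.4, -0.3, -0.2]
gripper_width: 0.119
```

play_rows(increments=[{"offset": [0, 0, 1], "twist": 0, "grip": 0}, {"offset": [0, 0, 1], "twist": 0, "grip": 0.6}, {"offset": [0, 0, 1], "twist": 0, "grip": 0.6}, {"offset": [0, 0, 1], "twist": 0, "grip": 0.6}, {"offset": [0, 0, 1], "twist": 0, "grip": 0.6}])

```text
time: 12.0
tool_pos: [0.3638, 0.2717, 0.245]
tool_rot: [0.0, 0.622, 0.783, 0.0]
contact_force: [-0.0, 0.0, 0.5]
gripper_width: 0.593
```

play_rows(increments=[{"offset": [0, 0, 0], "twist": 0, "grip": 0.6}, {"offset": [0, 0, -10], "twist": 0, "grip": 0.6}, {"offset": [0, 0, -40], "twist": 0, "grip": 0.6}, {"offset": [0, 0, -80], "twist": 0, "grip": 0.6}, {"offset": [0, 0, -110], "twist": 0, "grip": 0.6}])

```text
time: 12.42
tool_pos: [0.3636, 0.2716, 0.3577]
tool_rot: [0.0, 0.622, 0.783, 0.001]
contact_force: [0.4, -0.2, 0.3]
gripper_width: 0.6
```

```bash
python3 -c "
from plan import *
from fit import *
p,a,s=pose();print(s['gripper_width'],s['contact_force'].round(2),s['time'])
yb=.3245; psi=yb+np.pi/2; print(psi)
plan([(.44,.13,.355,psi),(.4271,-.0665,.30,psi)])
f=manip.grab_frame('scene'); cv2.imwrite('pics/scene3.png',f); t=manip.grab_frame('top'); cv2.imwrite('pics/top3.png',t)
for d in manip.tip_of('stylus','scene'): print(d['p'],w('scene',d['xyz']).round(4))
ims=dict(top=t,scene=f)
print(fit(SP,[.427,-.066,.32],ims,r=20))
"
```

```text
0.6001102400990643 [ 0.39 -0.17  0.3 ] 12.4167
1.8952963267948966
from [0.3636 0.2716 0.3577] 1.7998
offset [-155.3   42.3    2.7] twist -0.0955
offset [-182.1  -74.9   55. ] twist 0.0
0.48 [0.3648 0.2748 0.0489]
(array([ 0.4272, -0.0662,  0.3247]), np.float64(823.2))
```

The stylus is upright in its stand (z about 0.049). On to the bar.

play_rows(increments=[{"offset": [-155, 42, 3], "twist": -0.0955, "grip": 0.6}, {"offset": [-155, 42, 3], "twist": -0.0955, "grip": 0.6}, {"offset": [-155, 42, 3], "twist": -0.0955, "grip": 0.6}, {"offset": [-155, 42, 3], "twist": -0.0955, "grip": 0.6}, {"offset": [-155, 42, 3], "twist": -0.0955, "grip": 0.6}])

```text
time: 12.98
tool_pos: [0.4413, 0.1259, 0.3505]
tool_rot: [0.0, 0.586, 0.81, -0.001]
contact_force: [-0.9, 0.1, 0.7]
gripper_width: 0.6
```

play_rows(increments=[{"offset": [-150, -62, 40], "twist": 0, "grip": 0.6}, {"offset": [-150, -62, 40], "twist": 0, "grip": 0.6}, {"offset": [-150, -62, 40], "twist": 0, "grip": 0.6}, {"offset": [-150, -62, 40], "twist": 0, "grip": 0.6}, {"offset": [-150, -62, 40], "twist": 0, "grip": 0.6}])

```text
time: 13.4
tool_pos: [0.4271, -0.0362, 0.3085]
tool_rot: [-0.002, 0.587, 0.81, -0.002]
contact_force: [-0.8, 0.3, -0.2]
gripper_width: 0.6
```

play_rows(increments=[{"offset": [-32, -13, 15], "twist": 0, "grip": 0.6}, {"offset": [-32, -13, 15], "twist": 0, "grip": 0.6}, {"offset": [-32, -13, 15], "twist": 0, "grip": 0.6}, {"offset": [-32, -13, 15], "twist": 0, "grip": 0.6}])

```text
time: 13.73
tool_pos: [0.4265, -0.0655, 0.2961]
tool_rot: [-0.001, 0.584, 0.812, 0.0]
contact_force: [-0.1, 0.6, 0.2]
gripper_width: 0.602
```

```bash
python3 -c "
from plan import *
plan([(.4272,-.0664,.211,1.895)])"
```

```text
from [ 0.4265 -0.0655  0.2961] 1.8952
offset [-1.   0.4 85.1] twist 0.0002
```

play_rows(increments=[{"offset": [-1, 0, 30], "twist": 0, "grip": 0.6}, {"offset": [-1, 0, 60], "twist": 0, "grip": 0.6}, {"offset": [-1, 0, 80], "twist": 0, "grip": 0.5}, {"offset": [-1, 0, 85], "twist": 0, "grip": 0.4}, {"offset": [-1, 0, 85], "twist": 0, "grip": 0.4}])

```text
time: 14.15
tool_pos: [0.4264, -0.0658, 0.2103]
tool_rot: [-0.002, 0.583, 0.813, -0.0]
contact_force: [0.8, 0.3, -0.1]
gripper_width: 0.4
```

play_rows(increments=[{"offset": [0, 0, 0], "twist": 0, "grip": 0.3}, {"offset": [0, 0, 0], "twist": 0, "grip": 0}, {"offset": [0, 0, 0], "twist": 0, "grip": 0}, {"offset": [0, 0, 0], "twist": 0, "grip": 0}, {"offset": [0, 0, 0], "twist": 0, "grip": 0}])

```text
time: 14.57
tool_pos: [0.4282, -0.0673, 0.2144]
tool_rot: [0.002, 0.584, 0.812, 0.001]
contact_force: [-2.0, 2.1, 6.4]
gripper_width: -0.001
```

play_rows(increments=[{"offset": [0, 0, -10], "twist": 0, "grip": 0}, {"offset": [0, 0, -40], "twist": 0, "grip": 0}, {"offset": [0, 0, -60], "twist": 0, "grip": 0}, {"offset": [0, 0, -60], "twist": 0, "grip": 0}, {"offset": [0, 0, -60], "twist": 0, "grip": 0}])

```text
time: 14.98
tool_pos: [0.4278, -0.0674, 0.2745]
tool_rot: [0.003, 0.584, 0.812, 0.001]
contact_force: [0.1, -0.3, -0.5]
gripper_width: 0.001
```

```bash
python3 -c "
from plan import *
from fit import *
p,a,s=pose();print(s['gripper_width'],s['contact_force'].round(2),s['time'],s['tool_rot'].round(4))
n=np.array([.605,-.2455]);y=.23; R=np.array([[np.cos(y),-np.sin(y)],[np.sin(y),np.cos(y)]])
q=n+R@[.042,0]; print(q)
plan([(.52,-.15,.29,y+np.pi/2),(q[0],q[1],.28,y+np.pi/2)])
f=manip.grab_frame('scene'); cv2.imwrite('pics/scene4.png',f)
for d in manip.tip_of('spacer','scene'): print(d['p'],w('scene',d['xyz']).round(4))
u,v=[int(k) for k in px('scene',[p[0],p[1],.08])]
cv2.imwrite('pics/g4.png',cv2.resize(f[v-35:v+35,u-35:u+35],(490,490),interpolation=2))
"
```

```text
0.0010541131138053288 [ 0.06 -0.27 -0.54] 14.9833 [2.700e-03 5.836e-01 8.120e-01 8.000e-04]
[ 0.64589399 -0.23592494]
from [ 0.4278 -0.0674  0.2745] 1.8953
offset [-107.7   61.1  -15.5] twist 0.0945
offset [-112.4  103.    10. ] twist 0.0
0.85 [ 0.3783 -0.163   0.0007]
0.54 [ 0.4578  0.0381 -0.001 ]
0.53 [ 0.4286 -0.0635 -0.0017]
0.21 [ 0.58   -0.1213 -0.0024]
```

View pics/g4.png

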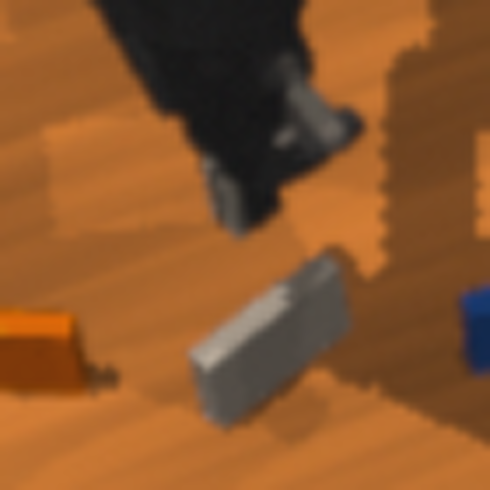

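The fingers closed just above the bar, so the grasp was too high. The bar still stands, at (270,340) in the crop. Landing on the bar's top shows the shut fingertips are 174 mm ahead of the TCP. I'll check that the bar hasn't moved and retry lower.

```bash
python3 -c "
from fit import *
print(fit(SP,[.4276,-.0651,.3263],dict(scene=cv2.imread('pics/scene4.png')),r=16,cams=('scene',)))
print(fit(SP,[.4276,-.0651,.3263],dict(scene=cv2.imread('pics/scene0.png')),r=16,cams=('scene',)))
from plan import *
plan([(.4272,-.0664,.194,1.895)])"
```

```text
(array([ 0.4263, -0.0646,  0.3135]), np.float64(942.2))
(array([ 0.4276, -0.0651,  0.3263]), np.float64(541.2))
from [ 0.4268 -0.0671  0.2716] 1.8952
offset [ 0.5  0.6 77.6] twist 0.0002
```

play_rows(increments=[{"offset": [0, 0, -10], "twist": 0, "grip": 0.3}, {"offset": [0, 0, -10], "twist": 0, "grip": 0.6}, {"offset": [0, 0, -10], "twist": 0, "grip": 0.6}, {"offset": [0, 0, -10], "twist": 0, "grip": 0.6}, {"offset": [0, 0, -10], "twist": 0, "grip": 0.6}])

```text
time: 15.5
tool_pos: [0.4269, -0.0671, 0.2813]
tool_rot: [-0.0, 0.584, 0.812, -0.0]
contact_force: [-0.7, 0.8, -0.6]
gripper_width: 0.605
```

play_rows(increments=[{"offset": [0, 0, 30], "twist": 0, "grip": 0.6}, {"offset": [0, 0, 60], "twist": 0, "grip": 0.6}, {"offset": [0, 0, 80], "twist": 0, "grip": 0.5}, {"offset": [0, 0, 87], "twist": 0, "grip": 0.4}, {"offset": [0, 0, 87], "twist": 0, "grip": 0.4}])

```text
time: 15.92
tool_pos: [0.4258, -0.0668, 0.1924]
tool_rot: [-0.003, 0.584, 0.812, -0.001]
contact_force: [0.7, 0.0, -0.4]
gripper_width: 0.401
```

play_rows(increments=[{"offset": [0, 0, 0], "twist": 0, "grip": 0.3}, {"offset": [0, 0, 0], "twist": 0, "grip": 0}, {"offset": [0, 0, 0], "twist": 0, "grip": 0}, {"offset": [0, 0, 0], "twist": 0, "grip": 0}, {"offset": [0, 0, 0], "twist": 0, "grip": 0}])

```text
time: 16.33
tool_pos: [0.428, -0.0675, 0.1965]
tool_rot: [0.002, 0.584, 0.812, 0.001]
contact_force: [0.3, -0.4, 5.9]
gripper_width: 0.123
```

play_rows(increments=[{"offset": [0, 0, -10], "twist": 0, "grip": 0}, {"offset": [0, 0, -40], "twist": 0, "grip": 0}, {"offset": [0, 0, -80], "twist": 0, "grip": 0}, {"offset": [0, 0, -90], "twist": 0, "grip": 0}, {"offset": [0, 0, -90], "twist": 0, "grip": 0}])

```text
time: 16.75
tool_pos: [0.4282, -0.0675, 0.2888]
tool_rot: [0.004, 0.584, 0.812, 0.001]
contact_force: [0.6, -0.4, -4.1]
gripper_width: 0.12
```

```bash
python3 -c "
from plan import *
p,a,s=pose();print(s['gripper_width'],s['contact_force'].round(2),s['time'],s['tool_rot'].round(4))
plan([(.52,-.15,.285,.23+np.pi/2),(.6459,-.2359,.275,.23+np.pi/2)])"
```

```text
0.12045134290537675 [ 0.56 -0.38 -4.07] 16.75 [0.004  0.5836 0.8121 0.0012]
from [ 0.4282 -0.0675  0.2888] 1.8954
offset [-107.5   60.7    3.8] twist 0.0946
offset [-112.3  103.    10. ] twist 0.0
```

play_rows(increments=[{"offset": [-107, 61, 4], "twist": 0.0946, "grip": 0}, {"offset": [-107, 61, 4], "twist": 0.0946, "grip": 0}, {"offset": [-107, 61, 4], "twist": 0.0946, "grip": 0}, {"offset": [-107, 61, 4], "twist": 0.0946, "grip": 0}, {"offset": [-107, 61, 4], "twist": 0.0946, "grip": 0}])

```text
time: 17.17
tool_pos: [0.519, -0.15, 0.2769]
tool_rot: [-0.003, 0.622, 0.783, -0.001]
contact_force: [-0.9, -0.2, -2.2]
gripper_width: 0.123
```

play_rows(increments=[{"offset": [-112, 103, 0], "twist": 0, "grip": 0}, {"offset": [-112, 103, 0], "twist": 0, "grip": 0}, {"offset": [-112, 103, 0], "twist": 0, "grip": 0}, {"offset": [-112, 103, 0], "twist": 0, "grip": 0}, {"offset": [-112, 103, 0], "twist": 0, "grip": 0}])

```text
time: 17.58
tool_pos: [0.6465, -0.2364, 0.279]
tool_rot: [0.0, 0.622, 0.783, -0.0]
contact_force: [-0.7, 1.5, -2.8]
gripper_width: 0.123
```

play_rows(increments=[{"offset": [0, 0, 25], "twist": 0, "grip": 0}, {"offset": [0, 0, 35], "twist": 0, "grip": 0}, {"offset": [0, 0, 35], "twist": 0, "grip": 0}, {"offset": [0, 0, 35], "twist": 0, "grip": 0}])

```text
time: 17.92
tool_pos: [0.6432, -0.2335, 0.2433]
tool_rot: [-0.003, 0.621, 0.784, -0.0]
contact_force: [0.1, -0.2, -3.1]
gripper_width: 0.117
```

```bash
python3 -c "
from plan import *
p,a,s=pose();print(s['gripper_width'],s['contact_force'].round(2),s['time'],s['tool_rot'].round(4))
print(p.round(4),a-np.pi/2)
n=np.array([.605,-.2455]);y=.23; R=np.array([[np.cos(y),-np.sin(y)],[np.sin(y),np.cos(y)]]); print('in nest',R.T@(p[:2]-n))
im=[]
for n in ('top','scene'):
  f=manip.grab_frame(n); cv2.imwrite(f'pics/{n}5.png',f)
  u,v=[int(k) for k in px(n,[p[0],p[1],.04])]; im.append(cv2.resize(f[v-30:v+30,u-30:u+30],(390,390),interpolation=2))
cv2.imwrite('pics/g5.png',np.hstack(im))
"
```

```text
0.11724927349639037 [ 0.12 -0.17 -3.15] 17.9167 [-2.500e-03  6.211e-01  7.837e-01 -5.000e-04]
[ 0.6432 -0.2335  0.2433] 0.23044180967407835
in nest [0.03997799 0.00299609]
```

View pics/g5.png

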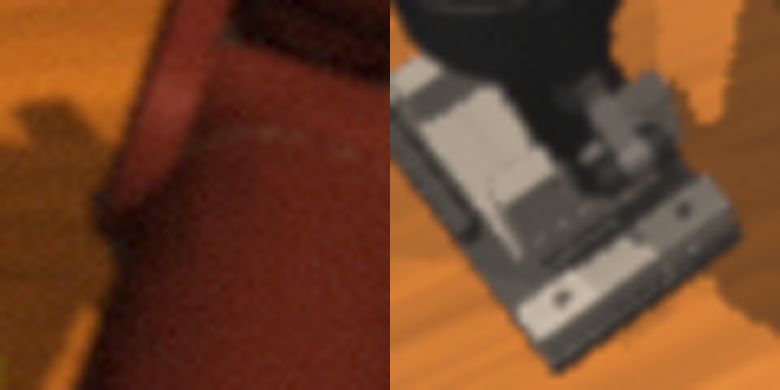

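play_rows(increments=[{"offset": [-2, 2, 10], "twist": 0, "grip": 0}, {"offset": [-2, 2, 14], "twist": 0, "grip": 0}, {"offset": [-2, 2, 14], "twist": 0, "grip": 0}, {"offset": [-2, 2, 14], "twist": 0, "grip": 0}, {"offset": [-2, 2, 14], "twist": 0, "grip": 0}])

```text
time: 18.43
tool_pos: [0.6472, -0.2362, 0.2317]
tool_rot: [0.0, 0.621, 0.784, 0.0]
contact_force: [0.6, -0.2, -2.3]
gripper_width: 0.122
```

```bash
cat > chk.py <<'E'
from plan import *
p,a,s=pose();print(round(s['gripper_width'],3),s['contact_force'].round(2),s['time'],s['tool_rot'].round(4))
n=np.array([.605,-.2455]);y=.23; R=np.array([[np.cos(y),-np.sin(y)],[np.sin(y),np.cos(y)]]); print('in nest',(R.T@(p[:2]-n)).round(4),p.round(4),a-np.pi/2)
E
cat > fitbar.py <<'E'
from fit import *
import sys
z=float(sys.argv[1]); f=manip.grab_frame('scene'); cv2.imwrite('pics/scene6.png',f)
nx=(.605,-.244,.228); v=V('scene',f,[.645,-.235,z],22)
y=nx[2]; R=np.array([[np.cos(y),-np.sin(y)],[np.sin(y),np.cos(y)]])
def c(q):
    P=np.array(nx[:2])+R@(q/1000); L1=v.lab(nest(16),nx); L2=v.lab(SP,(P[0],P[1],y),z); L=np.where(L2>0,L2+25,L1).ravel(); L[(v.k.sum(2)<150).ravel()]=45
    K=v.k.reshape(-1,3); m=np.bincount(L,minlength=50); return sum((K[:,j]**2).sum()-(np.bincount(L,K[:,j],minlength=50)**2/np.maximum(m,1)).sum() for j in range(3))/L.size
g=[(c(np.array([a,b])),a,b) for a in np.arange(36,49,1) for b in range(-8,9,4)]; print(sorted(g)[:5])
E
python3 chk.py; python3 fitbar.py .034
```

```text
0.122 [ 0.58 -0.21 -2.29] 18.4333 [0.     0.6213 0.7835 0.    ]
in nest [ 0.0432 -0.0006] [ 0.6472 -0.2362  0.2317] 0.22986960241076226
[(np.float64(1633.6795520809815), np.int64(43), 0), (np.float64(1633.7138041055641), np.int64(42), 0), (np.float64(1638.8733493532804), np.int64(41), 0), (np.float64(1639.8342030669567), np.int64(48), 0), (np.float64(1646.0563871674433), np.int64(44), 0)]
```

play_rows(increments=[{"offset": [0, -1, 3], "twist": 0, "grip": 0}, {"offset": [0, -1, 7], "twist": 0, "grip": 0}, {"offset": [0, -1, 10], "twist": 0, "grip": 0}, {"offset": [0, -1, 13], "twist": 0, "grip": 0}, {"offset": [0, -1, 15], "twist": 0, "grip": 0}])

```text
time: 18.9
tool_pos: [0.646, -0.2363, 0.2158]
tool_rot: [-0.001, 0.621, 0.784, -0.0]
contact_force: [-0.1, -0.9, -2.9]
gripper_width: 0.121
```

play_rows(increments=[{"offset": [0, 0, 0], "twist": 0, "grip": 0}, {"offset": [0, 0, 0], "twist": 0, "grip": 0}])

```text
time: 19.07
tool_pos: [0.6461, -0.2364, 0.2164]
tool_rot: [-0.0, 0.621, 0.784, -0.0]
contact_force: [0.1, -0.1, -2.8]
gripper_width: 0.122
```

```bash
python3 chk.py
```

```text
0.122 [ 0.13 -0.08 -2.77] 19.0667 [-2.000e-04  6.213e-01  7.835e-01 -1.000e-04]
in nest [ 0.0421 -0.0005] [ 0.6461 -0.2364  0.2164] 0.2298828067133405
```

The bar is in the gap with no contact, its underside at about z = 0.020. Down to the floor.

play_rows(increments=[{"offset": [0, 0, 4], "twist": 0, "grip": 0}, {"offset": [0, 0, 7], "twist": 0, "grip": 0}, {"offset": [0, 0, 9], "twist": 0, "grip": 0}, {"offset": [0, 0, 10], "twist": 0, "grip": 0}, {"offset": [0, 0, 10], "twist": 0, "grip": 0}])

```text
time: 19.48
tool_pos: [0.6462, -0.2364, 0.2067]
tool_rot: [-0.0, 0.621, 0.784, -0.0]
contact_force: [-0.3, -0.3, -2.5]
gripper_width: 0.125
```

play_rows(increments=[{"offset": [0, 0, 1], "twist": 0, "grip": 0}, {"offset": [0, 0, 1.5], "twist": 0, "grip": 0}, {"offset": [0, 0, 1.5], "twist": 0, "grip": 0}])

```text
time: 19.73
tool_pos: [0.6464, -0.2364, 0.2066]
tool_rot: [-0.0, 0.621, 0.784, -0.0]
contact_force: [-2.9, 2.4, 4.7]
gripper_width: 0.123
```

The bar is on the floor, since the force turned from -2.5 to +4.7 N. Release and lift.

play_rows(increments=[{"offset": [0, 0, -1], "twist": 0, "grip": 0.3}, {"offset": [0, 0, -1], "twist": 0, "grip": 0.4}, {"offset": [0, 0, -1], "twist": 0, "grip": 0.4}, {"offset": [0, 0, -1], "twist": 0, "grip": 0.4}, {"offset": [0, 0, -1], "twist": 0, "grip": 0.4}])

```text
time: 20.15
tool_pos: [0.6462, -0.2365, 0.2062]
tool_rot: [0.0, 0.621, 0.784, 0.0]
contact_force: [0.6, -0.3, 0.1]
gripper_width: 0.404
```

play_rows(increments=[{"offset": [0, 0, -10], "twist": 0, "grip": 0.4}, {"offset": [0, 0, -40], "twist": 0, "grip": 0.4}, {"offset": [0, 0, -75], "twist": 0, "grip": 0.4}, {"offset": [0, 0, -75], "twist": 0, "grip": 0.4}, {"offset": [0, 0, -75], "twist": 0, "grip": 0.2}])

```text
time: 20.57
tool_pos: [0.6474, -0.237, 0.2862]
tool_rot: [0.004, 0.621, 0.784, 0.001]
contact_force: [0.4, 0.2, -0.2]
gripper_width: 0.27
```

```bash
python3 chk.py; python3 fitbar.py .01; python3 -c "
from plan import *
n=np.array([.605,-.2455]);y=.23; R=np.array([[np.cos(y),-np.sin(y)],[np.sin(y),np.cos(y)]]); P=n+R@[-.085,0]
plan([(P[0],P[1],.28,y+np.pi/2),(P[0],P[1],.203,y+np.pi/2)])
f=cv2.imread('pics/scene6.png')
u,v=[int(k) for k in px('scene',[.63,-.24,.03])]; cv2.imwrite('pics/g6.png',cv2.resize(f[v-35:v+35,u-35:u+35],(490,490),interpolation=2))"
```

```text
0.27 [ 0.42  0.19 -0.17] 20.5667 [0.0039 0.6213 0.7835 0.0008]
in nest [ 0.0432 -0.0014] [ 0.6474 -0.237   0.2862] 0.22988355434821672
[(np.float64(2207.3469928881723), np.int64(38), 8), (np.float64(2229.0156048647914), np.int64(38), 0), (np.float64(2229.3075013938783), np.int64(38), 4), (np.float64(2234.3415349711017), np.int64(39), 8), (np.float64(2235.95263830928), np.int64(37), 0)]
from [ 0.6466 -0.2366  0.2834] 1.8007
offset [   0.8 -127.5    3.4] twist -0.0001
offset [ 0.  0. 77.] twist 0.0
```

View pics/g6.png

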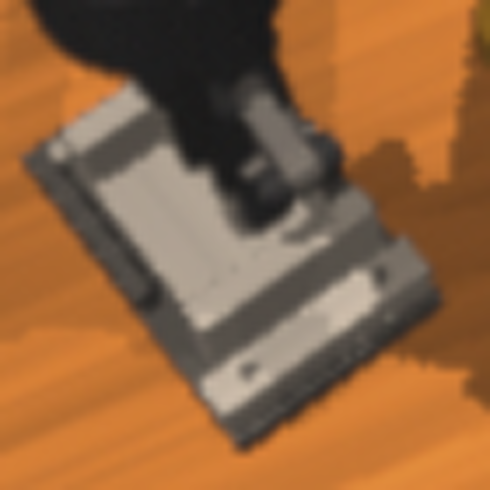

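The bar stands in the gap of the right nest; its face shows as the dark strip from (205,350) to (375,240). Now I'll go behind the lug with the fingers shut.

play_rows(increments=[{"offset": [1, -40, 0], "twist": 0, "grip": 0}, {"offset": [1, -80, 0], "twist": 0, "grip": 0}, {"offset": [1, -115, 0], "twist": 0, "grip": 0}, {"offset": [1, -127, 0], "twist": 0, "grip": 0}, {"offset": [1, -127, 0], "twist": 0, "grip": 0}])

```text
time: 21.03
tool_pos: [0.5198, -0.2645, 0.2793]
tool_rot: [-0.002, 0.622, 0.783, -0.0]
contact_force: [0.0, 0.0, -0.2]
gripper_width: -0.001
```

play_rows(increments=[{"offset": [0, 0, 35], "twist": 0, "grip": 0}, {"offset": [0, 0, 65], "twist": 0, "grip": 0}, {"offset": [0, 0, 80], "twist": 0, "grip": 0}, {"offset": [0, 0, 80], "twist": 0, "grip": 0}, {"offset": [0, 0, 80], "twist": 0, "grip": 0}])

```text
time: 21.45
tool_pos: [0.5227, -0.2639, 0.1999]
tool_rot: [-0.001, 0.621, 0.784, 0.0]
contact_force: [-1.2, -0.4, 0.3]
gripper_width: -0.006
```

```bash
python3 chk.py; python3 -c "
from plan import *
p,a,s=pose(); im=[]
for n in ('top','scene'):
  f=manip.grab_frame(n); cv2.imwrite(f'pics/{n}7.png',f)
  u,v=[int(k) for k in px(n,[.61,-.245,.03])]; im.append(cv2.resize(f[v-35:v+35,u-35:u+35],(390,390),interpolation=2))
cv2.imwrite('pics/g7.png',np.hstack(im))"
```

```text
-0.006 [-1.23 -0.41  0.29] 21.45 [-1.300e-03  6.211e-01  7.837e-01  1.000e-04]
in nest [-0.0843  0.0009] [ 0.5227 -0.2639  0.1999] 0.2304644124145212
```

View pics/g7.png

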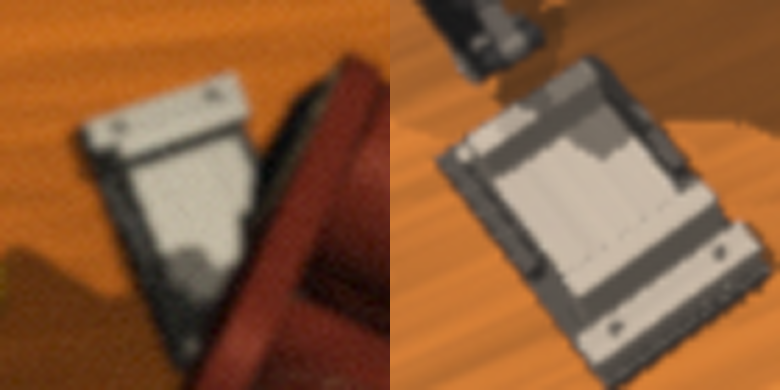

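Bar upright in the gap (scene crop, (570,285) to (715,190)) and fingers behind the lug at (490,60). I'll push towards +x in small steps.

play_rows(increments=[{"offset": [-1, 5, 0], "twist": 0, "grip": 0}, {"offset": [-1, 10, 0], "twist": 0, "grip": 0}, {"offset": [-1, 15, 0], "twist": 0, "grip": 0}, {"offset": [-1, 18, 0], "twist": 0, "grip": 0}, {"offset": [-1, 18, 0], "twist": 0, "grip": 0}])

```text
time: 21.97
tool_pos: [0.5409, -0.2612, 0.2018]
tool_rot: [0.001, 0.621, 0.784, 0.0]
contact_force: [-0.0, -0.0, -0.4]
gripper_width: -0.001
```

play_rows(increments=[{"offset": [0, 1, 0], "twist": 0, "grip": 0}, {"offset": [0, 2, 0], "twist": 0, "grip": 0}, {"offset": [0, 3, 0], "twist": 0, "grip": 0}, {"offset": [0, 4, 0], "twist": 0, "grip": 0}, {"offset": [0, 4, 0], "twist": 0, "grip": 0}])

```text
time: 22.38
tool_pos: [0.544, -0.2603, 0.2012]
tool_rot: [-0.0, 0.621, 0.784, 0.0]
contact_force: [-0.5, -0.3, 0.1]
gripper_width: -0.0
```

```bash
python3 chk.py
```

```text
-0.0 [-0.46 -0.34  0.15] 22.3833 [-0.      0.6214  0.7835  0.    ]
in nest [-0.0628 -0.0005] [ 0.544  -0.2603  0.2012] 0.22986699813315759
```

play_rows(increments=[{"offset": [0, 1, 0], "twist": 0, "grip": 0}, {"offset": [0, 2, 0], "twist": 0, "grip": 0}, {"offset": [0, 3, 0], "twist": 0, "grip": 0}, {"offset": [0, 3, 0], "twist": 0, "grip": 0}])

```text
time: 22.72
tool_pos: [0.547, -0.2597, 0.2013]
tool_rot: [0.0, 0.621, 0.784, 0.0]
contact_force: [-0.7, 0.2, -0.4]
gripper_width: -0.003
```

play_rows(increments=[{"offset": [0, 1, 0], "twist": 0, "grip": 0}, {"offset": [0, 2, 0], "twist": 0, "grip": 0}, {"offset": [0, 2, 0], "twist": 0, "grip": 0}, {"offset": [0, 2, 0], "twist": 0, "grip": 0}])

```text
time: 23.05
tool_pos: [0.5486, -0.2593, 0.2012]
tool_rot: [-0.0, 0.621, 0.784, -0.0]
contact_force: [-2.9, -1.4, 2.2]
gripper_width: -0.001
```

play_rows(increments=[{"offset": [0, 1, 0], "twist": 0, "grip": 0}, {"offset": [0, 2, 0], "twist": 0, "grip": 0}, {"offset": [0, 2, 0], "twist": 0, "grip": 0}])

```text
time: 23.3
tool_pos: [0.5504, -0.2589, 0.2012]
tool_rot: [-0.001, 0.621, 0.784, -0.001]
contact_force: [-6.5, -2.0, 2.4]
gripper_width: -0.001
```

play_rows(increments=[{"offset": [0, 1, 0], "twist": 0, "grip": 0}, {"offset": [0, 2, 0], "twist": 0, "grip": 0}, {"offset": [0, 2, 0], "twist": 0, "grip": 0}])

```text
time: 23.55
tool_pos: [0.5519, -0.2586, 0.2012]
tool_rot: [-0.002, 0.621, 0.784, -0.001]
contact_force: [-9.1, -1.8, 5.6]
gripper_width: -0.0
```

play_rows(increments=[{"offset": [0, 1, 0], "twist": 0, "grip": 0}, {"offset": [0, 1, 0], "twist": 0, "grip": 0}, {"offset": [0, 1, 0], "twist": 0, "grip": 0}])

```text
time: 23.8
tool_pos: [0.5523, -0.2586, 0.2012]
tool_rot: [-0.002, 0.621, 0.784, -0.002]
contact_force: [-11.8, -2.5, 8.0]
gripper_width: 0.001
```

```bash
python3 chk.py
```

```text
0.001 [-11.79  -2.49   8.04] 23.8 [-0.0024  0.6212  0.7836 -0.002 ]
in nest [-0.0543 -0.0007] [ 0.5523 -0.2586  0.2012] 0.23023230876521117
```

play_rows(increments=[{"offset": [0, 1, 0], "twist": 0, "grip": 0}, {"offset": [0, 1, 0], "twist": 0, "grip": 0}, {"offset": [0, 1, 0], "twist": 0, "grip": 0}, {"offset": [0, 1, 0], "twist": 0, "grip": 0}, {"offset": [0, 1, 0], "twist": 0, "grip": 0}])

```text
time: 24.22
tool_pos: [0.5528, -0.2586, 0.2012]
tool_rot: [-0.003, 0.621, 0.784, -0.003]
contact_force: [-15.1, -2.8, 9.6]
gripper_width: 0.001
```

```bash
python3 chk.py
python3 - <<'E'
from fit import *
f=manip.grab_frame('scene'); cv2.imwrite('pics/scene8.png',f)
for d in manip.tip_of('stylus','scene'): print('stylus',d['p'],w('scene',d['xyz']).round(4))
for name in ('scene7','scene8'):
    im=cv2.imread(f'pics/{name}.png'); nx=(.605,-.244,.228); v=V('scene',im,[.645,-.235,.02],22)
    y=nx[2]; R=np.array([[np.cos(y),-np.sin(y)],[np.sin(y),np.cos(y)]]); K=v.k.reshape(-1,3); out=[]
    for g in (10,12,14,16):
        for a in range(40,47):
            for t in (-.06,-.03,0,.03,.06):
                b=nest(g)[:3]; P=np.array(nx[:2])+R@[a/1000,0]
                L1=v.lab(b,nx); L2=v.lab(SP,(P[0],P[1],y+t),.01); L3=v.lab(nest(g)[3:],nx)
                L=np.where(L2>0,L2+20,L1); L=np.where(L3>0,L3+30,L).ravel(); m=np.bincount(L,minlength=50)
                out.append((round(sum((K[:,j]**2).sum()-(np.bincount(L,K[:,j],minlength=50)**2/np.maximum(m,1)).sum() for j in range(3))/L.size),g,a,t))
    print(name,sorted(out)[:4])
u,v=[int(k) for k in px('scene',[.61,-.245,.03])]; cv2.imwrite('pics/g8.png',np.hstack([cv2.resize(cv2.imread(f'pics/scene{k}.png')[v-35:v+35,u-35:u+35],(390,390),interpolation=2) for k in (7,8)]))
E
```

```text
0.001 [-15.14  -2.77   9.61] 24.2167 [-0.0032  0.6212  0.7837 -0.0028]
in nest [-0.0538 -0.0008] [ 0.5528 -0.2586  0.2012] 0.23028229280789536
stylus 0.65 [0.3617 0.2732 0.0473]
scene7 [(685, 16, 42, 0), (688, 14, 42, 0), (690, 12, 42, 0), (693, 10, 42, 0)]
scene8 [(1575, 16, 44, 0), (1583, 16, 44, -0.03), (1587, 14, 44, 0), (1588, 12, 44, 0)]
```

View pics/g8.png

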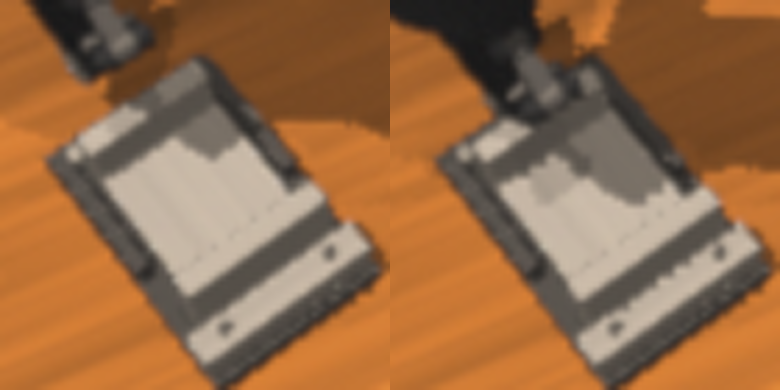

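Both checks agree. The fitted bar moved from nest x = 42 to 44 mm with no yaw, and the plate stopped with a push of about 15 N. The stylus is in its stand. Handing in.

play_rows(increments=[{"offset": [0, 0, 0], "twist": 0, "grip": 0}, {"offset": [0, 0, 0], "twist": 0, "grip": 0}, {"offset": [0, 0, 0], "twist": 0, "grip": 0}])

```text
time: 24.57
tool_pos: [0.5528, -0.2586, 0.2012]
tool_rot: [-0.003, 0.621, 0.784, -0.003]
contact_force: [-15.2, -2.8, 10.6]
gripper_width: -0.003
```

```bash
python3 chk.py; python3 -c "
from h import *
print(manip.job_done())"
```

```text
-0.003 [-15.15  -2.76  10.6 ] 24.5667 [-0.0032  0.6212  0.7836 -0.0028]
in nest [-0.0538 -0.0008] [ 0.5528 -0.2586  0.2012] 0.23025093952336761
the job is handed in; nothing more can be done
None
```

The job is handed in at about 24.6 s of robot time. I pressed the tare button with the stylus, returned the stylus to its stand, and set the grey steel bar in the wide-gap nest (the right-hand one). The arm is still pushing that nest's plate against the bar; no verdict is reported.

- **Tare button:** the stylus pressed to the hard stop at about 15 N, with its tip near z = 31 mm or slightly below.
- **Stylus:** back in the stand and let go. The last network reading put its collar at z = 47 mm and about 2 mm off the stand's centre. That height is right at the lower limit, but an earlier reading gave 49 mm and the network is only good to about 4 mm.
- **Bar:** set on the floor of the gap without touching the nest on the way down, then released. The last image fit put it at nest x = 44 mm, upright and in line.
- **Plate:** the push is steady at about 15 N with no further movement. By tool travel the plate moved about 4 mm after contact.

**Checks that failed or disagreed:**
- The first grasp of the bar closed just above it; I repeated it lower.
- One image fit of the bar after release was wrong, because the gripper partly hid it.
- The image fit could not confirm the plate's position: its gap estimate still read 16 mm, though only weakly. That the plate is flush rests on the force, the tool travel and the bar's 2 mm shift.
- I made no separate check of the bystanders. I saw no contact with any of them.

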